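Seat a test tile with the cam-locked slide of a marking jig

TASK

A glazed test tile stands in the marking jig and has to be clamped against its end fence, using fingertips only: grip and lift nothing, and do not touch the tile itself. Push the upright lever post of the cam round until the lever stands square to the slide and points at the brass stud (the cam's low point), then push the slide by its rear plate all the way forward until the tile sits against the fence. Finally push the lever on, past the stud and towards the fence end of the jig, to its stop, so that the cam rim locks the slide from behind; leave the other things on the jig and the table where they are.

Things in the scene. Friction and masses are not known exactly. Their poses are not given: they have to be found in the camera images.
- jig: Marking jig: plywood board 260 x 220 x 12 mm, fixed. Origin: centre of its underside; z up; +x = the slide's forward direction (to the fence); +y = the cam's side. In this frame the slide's centre line is y = -0.060 (rails 10 mm high 27 to 35 mm either side), the fence's tile face x = 0.084 (fence 86 mm wide, top at z = 0.054), the brass stud (10 mm thick, 7 high) at (-0.025, 0.102).
- fence (a point): Centre of the fence's face that the tile is to sit against (21 mm above the board's top); axes as the jig's.
- slide (a joint): Follower slide, m: 0 = rear stop, grows forward (jig +x). Wooden bar 62 mm long, 50 wide, 18 high, with a push plate at its rear and, 35 mm ahead of the plate's rear face and 44 mm to the cam's side, a 20 mm steel roller. Unless the cam is at its low point the roller meets the cam rim at about 0.026 and blocks. Reads 0.100 with the tile seated at the fence. Friction about 3 N; stays where left.
- push_plate (a point): Middle of the rear face of the slide's upright push plate, 40 mm above the board's top; axes as the jig's. The plate is 50 mm wide, 14 thick, its top 18 mm above this point. Push here along jig +x; the space behind is free. Moves with the slide.
- cam (a joint): Cam plate, rad. 0 = low point (flat faces the slide, lever square to the slide, pointing at the stud): the roller passes within about 0.25 of it. Negative = lever leaning back (jig -x), as at the start; positive = forward (jig +x); stops -1.1 and 1.0. Rim radius 40 mm, flat 16 mm from the pivot. With the slide part-way it cannot turn; fully home it can. Hinge friction 0.12 N m; stays where left.
- cam_pivot (a point): Point on the cam's vertical axis, 40 mm above the board's top (same height as lever_post); fixed to the jig at x = -0.025, y = 0.019.
- lever_post (a point): Axis of the upright round lever post of the cam, 70 mm from the cam's axis: 18 mm in diameter, standing from 22 to 56 mm above the board's top on a flat 16 mm wide lever; this point is 40 mm above the board's top. Moves with the cam.
- tile: The glazed L-shaped test tile in the jig between slide and fence, 44 x 46 x 62 mm, 55 g, loose, standing on the board between the rails. Origin: centre of its underside; its 7 mm thick upright is at its -x side and faces the fence (its yaw is the jig's plus pi), its 6 mm thick foot reaches towards the slide. Seated, its origin is 22 mm from the fence's face.
- spare_tile: Bystander: another L-shaped glazed tile, same size, standing on the board beside the fence; origin at the centre of its underside.
- needle: Bystander: thin needle tool, 9 x 140 x 9 mm, lying on the board beyond the fence, lengthwise along the jig's y; origin at the centre of its underside.
- tape: Bystander: roll of masking tape, 100 mm across, 24 mm high, on the white board at the left; origin at the centre of its underside.
- tub: Bystander: lidded round tub, 73 mm across, 62 mm high, at the right; origin at the centre of its underside.
There are look-alikes about, which are no part of the job. What is shaped like the tile but purple is not meant.

How it is judged:
By the outcome, as a careful person would: the job done as asked, in the order asked, and still so for the second after the job is handed in, with the robot touching nothing.
It also fails if it takes over 56 s, if anything falls off the work surface, if the arm or the gripper's body presses on something with over 40 N, if the wrist force passes 120 N, or if a joint passes its speed limit or range.

ROBOT

A 7-joint arm with a two-finger parallel gripper is mounted at the origin on a cart in front of the work surface, level with it; the furniture and walls round the work are solid. World frame = base frame: x ahead of the robot, y to its left, z up, the work surface at z = 0. Lengths are in m, angles in rad, forces in N, time in s.
With the tool pointing down it reaches from about 0.425 to 0.875 m from the base axis. Payload 4.7 kg.
Tool frame: the origin (TCP) lies at the very end of the fingers, on their centre line; the grasp point (between the pads) lies 19 mm behind it (ctrl.grasp_offset is the distance from the TCP to the grasp point, in m); z points along the fingers, y is the direction in which the jaws open and shut (so a half turn about z gives the same grasp; the last joint's range is limited). The gripper opens to 87 mm and grips with 3 to 60 N. Pads are 19 mm wide; open, the fingers measure 117 mm over their backs; the gripper's body (75 mm by 190 mm) begins 51 mm behind the grasp point.
Start: joints at [-1.31, 0.321, -0.07, 1.45, 0.023, 1.371, -0.057], TCP at [0.159, 0.63, 0.223] pointing down, gripper open.
Joint ranges: [-2.86, 2.86], [-0.3, 2.09], [-1.38, 1.24], [0.06, 2.45], [-1.56, 4.7], [0.09, 2.05], [-2.69, 2.69]. Speed limits (rad/s): [2.57, 2.57, 3.14, 3.14, 3.14, 3.14, 3.14].

INTERFACE

Orientations are given as a rotation vector (axis times angle).
In Python, from bench import ctrl gives the robot as it stands.
- The arm moves only by the shell command python3 -m creep 'ROWS' [FORCE]. ROWS is JSON, a list that holds one entry, the list of rows, each a list of 7 numbers: the opening, from 0 (shut) to 1 (fully open), then the shift along the tool's x, y, z in mm, then the turn, a rotation vector about the tool's x, y, z in rad. In form: [[[grip, dx, dy, dz, rx, ry, rz], ...]]. A call has 1 to 5 rows; each row is the pose to reach, as a shift and turn from the pose commanded when the call began, along the tool's axes at that moment; what a row does not reach only later rows make up. A row lasts 1/10 s, in which the tool goes at most 50 mm and 8.59 degrees, less where a joint would pass 70% of its speed; a pose out of reach is approached as far as the arm can. A call with a gripper value outside its range is refused whole. The fingers move at their own pace and stop on an object; FORCE is the grip in N (left out, the last holds). Time passes only in rows, so rows that repeat a pose let the fingers close. It gives the time, the measured TCP pose, the force and the opening at its end, in the units of the state.
- ctrl.get_state(): the state, without advancing time (a new reading comes with each control period).
- ctrl.get_image(name): name is "side" or "top" or "wrist"; returns the picture (420x560x3 uint8, red, green, blue); there is no depth.
- ctrl.camera_params(name): a dict with "K" (3x3 intrinsics, pixels), "pose" (4x4, takes a point from camera to world coordinates). Camera axes: x right, y down, z forward; pixel columns grow to the right and rows downward; lengths in m; the calibration is good to about 2 mm. A picture is of the moment at which its call begins: read the wrist's pose just before it. camera_params takes no time and is no camera call; for the wrist camera it gives the pose at the moment of the call.
- ctrl.close_job(): hands the job in, once; it reports no verdict.
The state is a dict: "time": time; "joint_positions": joint angles; "qd": joint speeds; "joint_torque": joint torques, N m; "position": TCP position; "tool_rot": TCP orientation; "ft_force": force on the tool from outside, world axes, zero at the start; "torque": the same for the moment, N m; "grip_width": opening from 0.0 (shut) to 1.0 (fully open).
Only numpy, scipy, OpenCV 4.12 (cv2) and the standard library are available. Lean on these libraries where they do the work, as an engineer would, in place of code of your own. Each camera call takes 0.05 s, during which the arm holds its last target. There are 200 camera calls.

## Working session

There is one attempt and no reset: what is moved stays moved. The work goes in short steps, Python scripts to look and compute and a shell command to move; the robot and the scene stay as the last step left them, time stands still between calls to the robot, and variables do not carry over. Pictures are saved under pics/ and viewed, about 8 in all and at most 12, crops included, and the job is handed in when it is done.

```bash
mkdir -p pics; ls
python3 - <<'E'
from bench import ctrl
import cv2,numpy as np
np.set_printoptions(precision=4,suppress=True)
for n in("top","side"):
    im=ctrl.get_image(n);cv2.imwrite(f"pics/{n}0.png",im[:,:,::-1])
    p=ctrl.camera_params(n);print(n,p["K"],p["pose"])
s=ctrl.get_state();print(s)
E
```

```text
pics
top [[439.9967   0.     273.7812]
 [  0.     439.9967 204.4394]
 [  0.       0.       1.    ]] [[ 0.0151 -0.9816  0.1905  0.3472]
 [-0.9998 -0.0129  0.0126 -0.0258]
 [-0.0099 -0.1907 -0.9816  1.1541]
 [ 0.      0.      0.      1.    ]]
side [[401.0715   0.     285.0888]
 [  0.     401.0715 210.4977]
 [  0.       0.       1.    ]] [[ 0.8433 -0.2564  0.4724  0.0379]
 [-0.5374 -0.3989  0.743  -0.8355]
 [-0.002  -0.8804 -0.4742  0.6042]
 [ 0.      0.      0.      1.    ]]
{'time': 0.1, 'joint_positions': array([-1.3099,  0.3217, -0.0701,  1.4515,  0.0226,  1.3708, -0.0569]), 'qd': array([ 0.0005, -0.0004,  0.0008, -0.0028,  0.0012,  0.0017, -0.0007]), 'joint_torque': array([ -0.0002, -49.2571,  -0.4058, -31.3402,  -0.0641,   0.0394,
         0.0001]), 'position': array([0.1587, 0.6298, 0.2216]), 'tool_rot': array([-0.3866, -3.1176,  0.0026]), 'ft_force': array([-0.9045,  0.0748,  0.0045]), 'torque': array([ 0.0185,  0.013 , -0.0232]), 'grip_width': 0.9986953358589982}
```

View pics/top0.png

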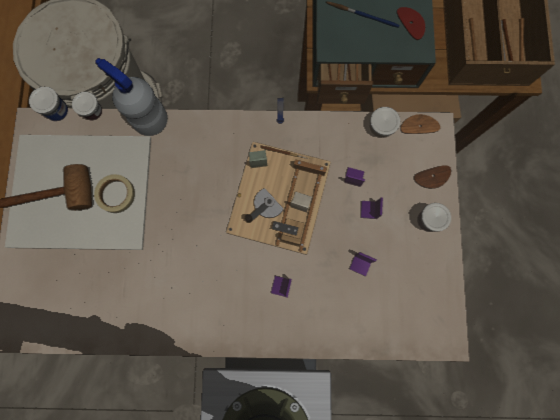

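View pics/side0.png

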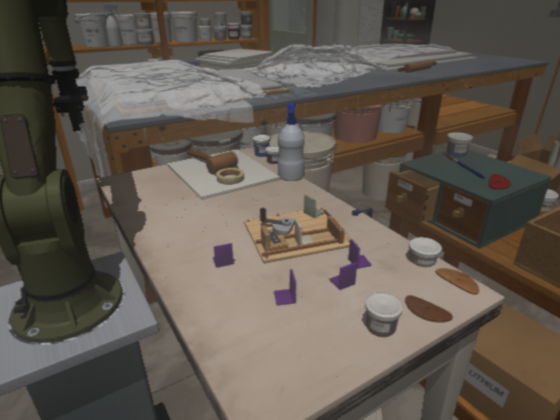

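The top view shows the jig with corners at about (254,144), (329,158), (305,253) and (227,235), the cam at (268,202), the lever post at (248,217) and the push plate at (284,229). The fence end is up. The side view agrees. Next I'll get the corners by mask and enlarge a crop.

```bash
cat > h.py <<'E'
from bench import ctrl
import cv2,numpy as np
np.set_printoptions(precision=4,suppress=True)
def ray(n,u,v,z,p=None):
    p=p or ctrl.camera_params(n);T=p["pose"];d=T[:3,:3]@np.linalg.inv(p["K"])@[u,v,1]
    return T[:3,3]+d*(z-T[2,3])/d[2]
def proj(n,P,p=None):
    p=p or ctrl.camera_params(n);T=p["pose"];c=T[:3,:3].T@(np.asarray(P)-T[:3,3]);c=p["K"]@c;return c[:2]/c[2]
E
python3 - <<'E'
from h import *
im=cv2.imread("pics/top0.png");x0,y0=215,130
c=im[y0:265,x0:345];hsv=cv2.cvtColor(c,cv2.COLOR_BGR2HSV)
print(hsv[80,23],hsv[60,30],hsv[10,60],hsv[100,5])
m=((hsv[:,:,1]>85)&(hsv[:,:,2]>120)&(hsv[:,:,0]<30)).astype(np.uint8)*255
m=cv2.morphologyEx(m,cv2.MORPH_OPEN,np.ones((3,3)))
cs=max(cv2.findContours(m,0,2)[0],key=cv2.contourArea)
h=cv2.convexHull(cs);r=cv2.minAreaRect(h);b=cv2.boxPoints(r)+[x0,y0]
ap=cv2.approxPolyDP(h,5,True).reshape(-1,2)+[x0,y0];print(ap)
W=np.array([ray("top",*q,0.012) for q in ap]);print(W)
print(np.linalg.norm(W-np.roll(W,1,0),axis=1))
big=cv2.resize(c,None,fx=4,fy=4,interpolation=cv2.INTER_CUBIC)
mb=cv2.resize(m,None,fx=2,fy=2)
big=np.hstack([big,np.vstack([cv2.cvtColor(mb,cv2.COLOR_GRAY2BGR),np.zeros((270,260,3),np.uint8)])])
cv2.imwrite("pics/crop.png",big)
E
```

```text
[ 17  94 146] [ 16  95 143] [ 14  51 124] [ 16  48 133]
[[266 151]
 [294 157]
 [274 244]
 [230 233]
 [245 166]]
[[ 0.716   0.0121  0.012 ]
 [ 0.7    -0.0638  0.012 ]
 [ 0.4641 -0.0133  0.012 ]
 [ 0.4913  0.1021  0.012 ]
 [ 0.6732  0.0679  0.012 ]]
[0.0703 0.0776 0.2412 0.1186 0.1851]
```

View pics/crop.png

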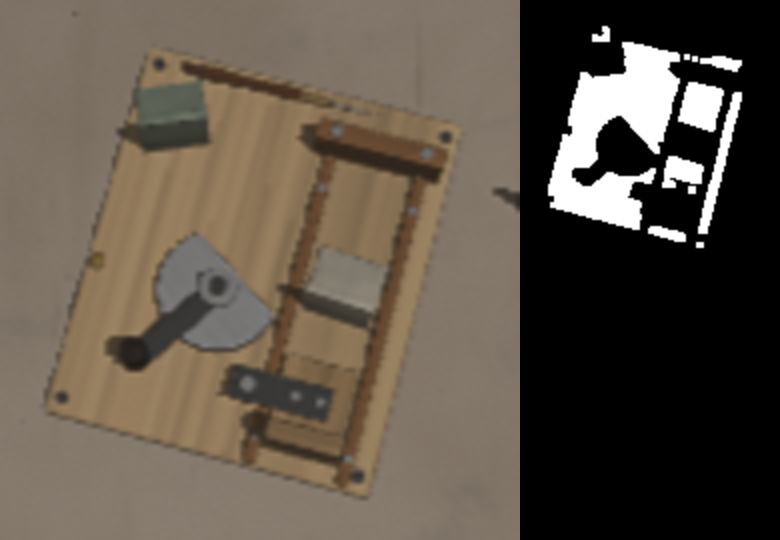

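The crop shows the board corners at crop px (148,47), (462,125), (370,497) and (45,410). The stud is at (97,260), the post top at (133,352), the pivot at (217,286), and the slide is at its rear stop with a wooden push plate near (305,430).

```bash
cat >> h.py <<'E'
J=None
def fit(A,B):
    a=A-A.mean(0);b=B-B.mean(0);th=np.arctan2((a[:,0]*b[:,1]-a[:,1]*b[:,0]).sum(),(a*b).sum())
    R=np.array([[np.cos(th),-np.sin(th)],[np.sin(th),np.cos(th)]]);return th,R,B.mean(0)-R@A.mean(0)
E
python3 - <<'E'
from h import *
f=lambda u,v:((u+.5)/4-.5+215,(v+.5)/4-.5+130)
A=np.array([[.13,.11],[.13,-.11],[-.13,-.11],[-.13,.11]])
B=np.array([ray("top",*f(*q),.012)[:2] for q in[(148,47),(462,125),(370,497),(45,410)]])
th,R,t=fit(A,B);print(th,t,"res",(A@R.T+t-B))
inv=lambda P:R.T@(P[:2]-t)
for n,q,z in[("stud",(97,260),.019),("post",(133,352),.068),("pivot",(217,286),.05),("plate top",(305,432),.07),("roller",(248,383),.04)]:print(n,inv(ray("top",*f(*q),z)))
st=ctrl.get_state();from scipy.spatial.transform import Rotation as Ro
Rt=Ro.from_rotvec(st["tool_rot"]).as_matrix();print(Rt)
for n,j in[("pivot",(-.025,.019)),("stud",(-.025,.102)),("fence",(.084,-.06)),]:print(n,R@np.array(j)+t)
E
```

```text
-0.24267396202183217 [ 0.5916 -0.0239] res [[ 0.0014 -0.0001]
 [ 0.001  -0.0009]
 [-0.0008 -0.0001]
 [-0.0016  0.0011]]
stud [-0.0242  0.1024]
post [-0.0844  0.0577]
pivot [-0.027  0.019]
plate top [-0.106  -0.0587]
roller [-0.0812 -0.0157]
[[-0.9697  0.2443 -0.0003]
 [ 0.2443  0.9697 -0.0016]
 [-0.0001 -0.0017 -1.    ]]
pivot [0.5719 0.0005]
stud [0.5918 0.0811]
fence [ 0.6587 -0.1024]
```

The fit is consistent: residuals are under 2 mm, and the stud and pivot match the given values. The cam is at about -0.99 rad. The tool axes line up with the jig (tool x = -jig x, tool y = +jig y), so I'll move over now.

```bash
cat >> h.py <<'E'
def jig():
    th=-.2427;R=np.array([[np.cos(th),-np.sin(th)],[np.sin(th),np.cos(th)]]);return R,np.array([.5916,-.0239])
def where(tx=None,ty=None):
    from scipy.spatial.transform import Rotation as Ro
    s=ctrl.get_state();R,t=jig();p=s["position"];Rt=Ro.from_rotvec(s["tool_rot"]).as_matrix()
    print("t",s["time"],"jig",R.T@(p[:2]-t),"z",p[2],"F jig",R.T@s["ft_force"][:2],s["ft_force"][2],"yaw rel",np.arctan2(Rt[1,1],Rt[0,1])-np.pi/2+.2427,"grip",s["grip_width"])
    if tx is not None:
        d=R@np.array([tx,ty])+t-p[:2];print("go mm",Rt.T@np.r_[d,0]*1000)
E
python3 -m creep '[[[0,-33,-33,0,0,0,0],[0,-66,-67,0,0,0,0],[0,-99,-100,0,0,0,0],[0,-132,-134,0,0,0,0],[0,-165,-167,0,0,0,0]]]' 20
python3 -m creep '[[[0,-33,-33,0,0,0,0],[0,-66,-67,0,0,0,0],[0,-99,-100,0,0,0,0],[0,-132,-134,0,0,0,0],[0,-165,-167,0,0,0,0]]]'
python3 -c "from h import *;where(-.115,.058)"
```

```text
time: 0.6
position: [0.2787, 0.426, 0.2222]
tool_rot: [-0.387, -3.118, 0.001]
ft_force: [1.2, -0.2, -0.0]
grip_width: 0.63
time: 1.1
position: [0.3977, 0.2238, 0.2224]
tool_rot: [-0.387, -3.118, -0.0]
ft_force: [0.9, 0.1, 0.7]
grip_width: 0.174
t 1.1 jig [-0.2478  0.1938] z 0.2223828191438336 F jig [0.8479 0.3029] 0.6583668339415057 yaw rel -0.004102420761321973 grip 0.17369838863501513
go mm [-133.341  -135.2787   -0.0554]
```

```bash
python3 -m creep '[[[0,-33,-34,0,0,0,0],[0,-66,-68,0,0,0,0],[0,-100,-102,0,0,0,0],[0,-133,-135,0,0,0,0],[0,-133,-135,0,0,0,0]]]'
python3 -m creep '[[[0,0,0,40,0,0,0],[0,0,0,75,0,0,0],[0,0,0,100,0,0,0],[0,0,0,120,0,0,0],[0,0,0,120,0,0,0]]]'
python3 - <<'E'
from h import *
where(-.115,.058)
a=ctrl.get_image("top")[130:265,215:345,::-1];w=ctrl.get_image("wrist")[:,:,::-1]
cv2.imwrite("pics/w1.png",np.hstack([cv2.resize(a,(400,415)),cv2.resize(w,(400,415))]))
E
```

```text
time: 1.6
position: [0.4954, 0.055, 0.2227]
tool_rot: [0.404, 3.114, -0.004]
ft_force: [-1.1, -0.5, 1.2]
grip_width: 0.0
time: 2.1
position: [0.4903, 0.0623, 0.0996]
tool_rot: [-0.386, -3.112, 0.004]
ft_force: [-0.3, -0.3, 0.0]
grip_width: 0.007
t 2.1 jig [-0.119   0.0593] z 0.09959465834342669 F jig [-0.2119 -0.3838] 0.048577442740364324 yaw rel -0.0038286692809987033 grip 0.006565986676444707
go mm [-4.0004 -1.3056 -0.0177]
```

View pics/w1.png

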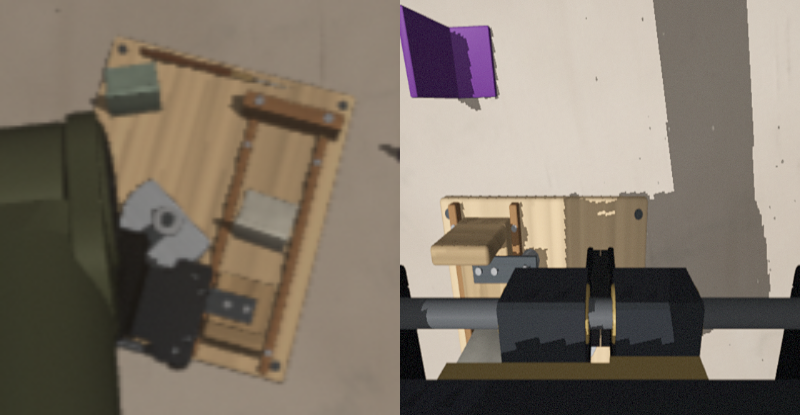

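The wrist view looks back toward the robot. It shows the shut fingers at (600,300), the plate and steel arm at (475,255), and nothing in the way. Next I lower and measure again.

```bash
python3 -m creep '[[[0,-2,-1,20,0,0,0],[0,-2,-1,40,0,0,0],[0,-2,-1,54,0,0,0],[0,-2,-1,54,0,0,0],[0,-2,-1,54,0,0,0]]]'
python3 - <<'E'
from h import *
where(-.102,.0574)
E
```

```text
time: 2.7
position: [0.4955, 0.0611, 0.0494]
tool_rot: [0.387, 3.117, 0.001]
ft_force: [0.4, 0.1, 0.1]
grip_width: 0.006
t 2.7 jig [-0.1137  0.0594] z 0.0493757940608356 F jig [0.3792 0.1632] 0.14963849241144817 yaw rel -0.004087144762241618 grip 0.005624773657985465
go mm [-11.6935  -2.0008   0.0093]
```

```bash
python3 -m creep '[[[0,-6,-2,2,0,0,0],[0,-12,-2,2,0,0,0],[0,-15,2,2,0,0,0],[0,-19,7,2,0,0,0],[0,-23,11,2,0,0,0]]]'
python3 -m creep '[[[0,-4,4,0,0,0,0],[0,-9,7,0,0,0,0],[0,-14,10,0,0,0,0],[0,-14,10,0,0,0,0],[0,-14,10,0,0,0,0]]]'
python3 - <<'E'
from h import *
where(-.0435,.089)
a=ctrl.get_image("top")[130:265,215:345,::-1];w=ctrl.get_image("side")[170:290,220:380,::-1]
cv2.imwrite("pics/w2.png",np.hstack([cv2.resize(a,(300,312)),cv2.resize(w,(416,312))]))
E
```

```text
time: 3.2
position: [0.5199, 0.0669, 0.0465]
tool_rot: [-0.386, -3.117, -0.001]
ft_force: [-3.0, 1.3, 1.3]
grip_width: 0.007
time: 3.7
position: [0.537, 0.0719, 0.0468]
tool_rot: [0.387, 3.116, -0.0]
ft_force: [-0.3, 1.2, -1.0]
grip_width: 0.004
t 3.7 jig [-0.076   0.0799] z 0.04675472105109589 F jig [-0.6059  1.1136] -0.9689808704582589 yaw rel -0.004365042501475985 grip 0.0038805968739758757
go mm [-32.501    9.2761   0.0661]
```

View pics/w2.png

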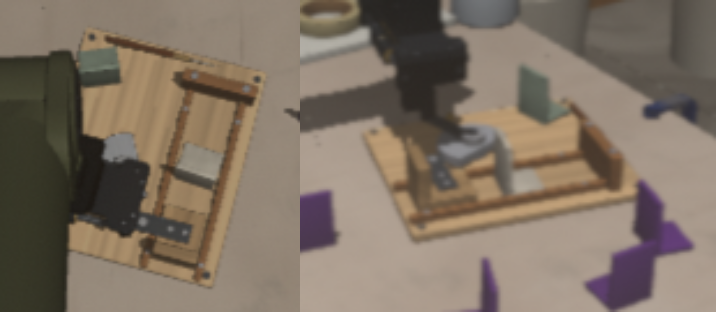

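The side view shows the fingers at the post, with the cam partly turned. The tile at (505,165) and the slide have not moved. I'll keep following the arc to the low point.

```bash
python3 -m creep '[[[0,-5,3,0,0,0,0],[0,-10,5,0,0,0,0],[0,-16,7,0,0,0,0],[0,-21,8,0,0,0,0],[0,-26,9,0,0,0,0]]]'
python3 -m creep '[[[0,-3,0,0,0,0,0],[0,-6,0,0,0,0,0],[0,-6,0,0,0,0,0],[0,-6,0,0,0,0,0],[0,-6,0,0,0,0,0]]]'
python3 -c "from h import *;where(-.0435,.089)"
python3 -m creep '[[[0,5,0,0,0,0,0],[0,15,0,0,0,0,0],[0,25,0,-20,0,0,0],[0,25,0,-60,0,0,0],[0,35,0,-100,0,0,0]]]'
python3 -m creep '[[[0,40,-40,0,0,0,0],[0,70,-80,0,0,0,0],[0,70,-110,0,0,0,0],[0,70,-149,0,0,0,0],[0,70,-149,0,0,0,0]]]'
python3 - <<'E'
from h import *
where(-.14,-.06)
a=ctrl.get_image("top")[130:265,215:345,::-1];w=ctrl.get_image("side")[170:290,220:380,::-1]
cv2.imwrite("pics/w3.png",np.hstack([cv2.resize(a,(380,395)),cv2.resize(w,(416,395))]))
E
```

```text
time: 4.3
position: [0.5637, 0.0749, 0.0464]
tool_rot: [-0.386, -3.117, -0.0]
ft_force: [-1.8, 0.8, 0.3]
grip_width: 0.006
time: 4.8
position: [0.5698, 0.0728, 0.0469]
tool_rot: [0.387, 3.116, 0.0]
ft_force: [0.9, 0.6, -0.1]
grip_width: 0.007
t 4.8 jig [-0.0444  0.0886] z 0.046899570222918546 F jig [0.7357 0.842 ] -0.12427287609374843 yaw rel -0.004365960662177676 grip 0.006697515557133766
go mm [-0.9446  0.3557  0.0015]
time: 5.3
position: [0.5342, 0.0815, 0.1472]
tool_rot: [-0.387, -3.117, 0.002]
ft_force: [0.2, 1.8, 0.4]
grip_width: 0.005
time: 5.8
position: [0.429, -0.0499, 0.1466]
tool_rot: [0.397, 3.116, 0.002]
ft_force: [-0.2, 1.0, -0.5]
grip_width: 0.008
t 5.8 jig [-0.1516 -0.0643] z 0.14657697328325736 F jig [-0.3878  0.9421] -0.5285537286815889 yaw rel -0.010670456381029508 grip 0.007578453361617048
go mm [-11.5791   4.4494   0.0067]
```

View pics/w3.png

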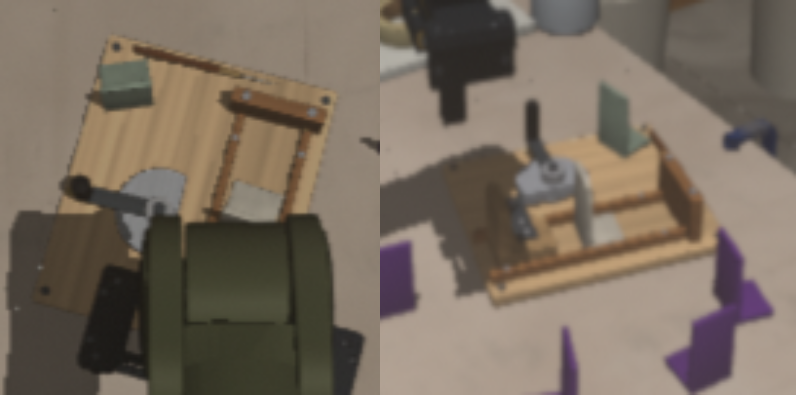

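The lever post now shows at (77,187) in the left panel, and the lever points toward the stud. I'll compute its angle and lower behind the plate.

```bash
python3 - <<'E'
from h import *
R,t=jig();q=R.T@(ray("top",215+77.5/2.923-.5,130+187.5/2.926-.5,.068)[:2]-t);print(q,np.arctan2(q[0]+.025,q[1]-.019))
E
python3 -m creep '[[[0,-6,4,0,0,0,0],[0,-11,4,0,0,0,0],[0,-11,4,10,0,0,0],[0,-11,4,15,0,0,0],[0,-11,4,15,0,0,0]]]'
python3 - <<'E'
from h import *
where(-.14,-.06)
w=ctrl.get_image("wrist")[:,:,::-1];cv2.imwrite("pics/w4.png",w)
E
```

```text
[-0.0295  0.0909] -0.061969248347866525
time: 6.4
position: [0.4415, -0.0443, 0.1301]
tool_rot: [-0.386, -3.115, 0.002]
ft_force: [0.3, -0.7, -0.7]
grip_width: 0.007
t 6.4 jig [-0.1408 -0.0559] z 0.1300785503870429 F jig [ 0.419  -0.5833] -0.7270240223260228 yaw rel -0.0037062957981980615 grip 0.006808574496191942
go mm [-0.7973 -4.0995  0.0046]
```

View pics/w4.png

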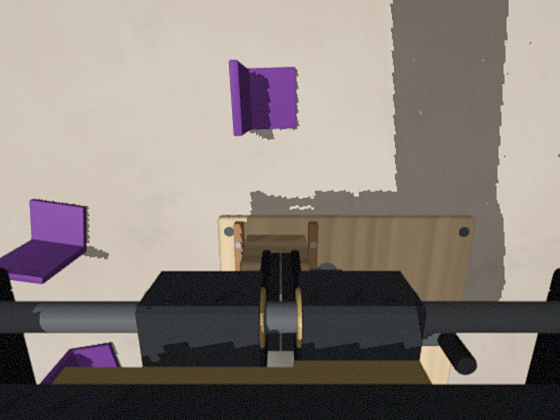

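The fingers line up with the slide between the rails (239 to 313 px), and the cam is at about -0.06, inside ±0.25. I'll check the plate's rear edge before going down.

Run:
```python
from h import *
R,t=jig()
for v in(232,236,240,244,250):print(v,R.T@(ray("wrist",276,v,.07)[:2]-t))
print("corner",R.T@(ray("wrist",220,216,.012)[:2]-t))
for x in(-.13,-.14,-.15):print(x,proj("wrist",np.r_[R@[x,-.056]+t,.13]))
im=cv2.imread("pics/w4.png");print(im[225:262:2,255])
```

```text
232 [-0.1375 -0.0608]
236 [-0.1346 -0.0609]
240 [-0.1317 -0.0609]
244 [-0.1287 -0.0609]
250 [-0.1243 -0.061 ]
corner [-0.1302 -0.1089]
-0.13 [283.8418 286.145 ]
-0.14 [283.8053 268.7758]
-0.15 [283.7677 250.825 ]
[[ 85 114 132]
 [ 90 117 133]
 [ 89 116 129]
 [ 89 114 131]
 [ 90 116 133]
 [ 59  75  91]
 [ 43  66  78]
 [ 51  66  78]
 [ 58  77  89]
 [ 58  81  94]
 [ 57  76  91]
 [ 52  71  88]
 [ 56  72  86]
 [ 52  74  89]
 [ 48  66  80]
 [ 49  70  81]
 [ 51  70  80]
 [ 50  65  78]
 [ 49  70  82]]
```

```bash
python3 -m creep '[[[0,5,-4,0,0,0,0],[0,5,-4,20,0,0,0],[0,5,-4,40,0,0,0],[0,5,-4,54,0,0,0],[0,5,-4,54,0,0,0]]]'
python3 -m creep '[[[0,0,0,10,0,0,0],[0,0,0,20,0,0,0],[0,0,0,30,0,0,0],[0,0,0,30,0,0,0],[0,0,0,30,0,0,0]]]'
python3 -c "from h import *;where(-.1345,-.06)"
```

```text
time: 6.95
position: [0.4349, -0.0473, 0.0762]
tool_rot: [-0.387, -3.114, 0.001]
ft_force: [0.0, -0.6, -0.1]
grip_width: 0.005
time: 7.45
position: [0.4366, -0.0472, 0.0473]
tool_rot: [-0.387, -3.117, 0.001]
ft_force: [-0.3, 0.6, 0.7]
grip_width: 0.0
t 7.45 jig [-0.1449 -0.0599] z 0.047343599258216004 F jig [-0.4619  0.5347] 0.7390341859993361 yaw rel -0.004223010417292367 grip 0.00040487799197544725
go mm [-10.3672  -0.0971  -0.0051]
```

```bash
python3 -m creep '[[[0,-4,0,0,0,0,0],[0,-8,0,0,0,0,0],[0,-11,0,0,0,0,0],[0,-14,0,0,0,0,0],[0,-17,0,0,0,0,0]]]'
python3 -m creep '[[[0,-3,0,0,0,0,0],[0,-6,0,0,0,0,0],[0,-9,0,0,0,0,0],[0,-12,0,0,0,0,0],[0,-15,0,0,0,0,0]]]'
python3 -m creep '[[[0,-3,0,0,0,0,0],[0,-6,0,0,0,0,0],[0,-9,0,0,0,0,0],[0,-12,0,0,0,0,0],[0,-15,0,0,0,0,0]]]'
python3 -c "from h import *;where(-.0295,-.06)"
```

```text
time: 7.95
position: [0.4536, -0.0513, 0.0476]
tool_rot: [0.387, 3.118, 0.0]
ft_force: [-0.4, -0.2, -0.2]
grip_width: 0.007
time: 8.45
position: [0.4677, -0.0549, 0.0474]
tool_rot: [-0.386, -3.117, -0.0]
ft_force: [-2.4, 0.3, 1.1]
grip_width: 0.007
time: 8.95
position: [0.4824, -0.0586, 0.0474]
tool_rot: [-0.387, -3.117, 0.0]
ft_force: [-2.1, 0.3, -1.9]
grip_width: 0.009
t 8.95 jig [-0.0977 -0.0599] z 0.04739273519108819 F jig [-2.1445 -0.2057] -1.928256588370666 yaw rel -0.004103617264551357 grip 0.008817276163102303
go mm [-68.1671   0.2132  -0.0235]
```

```bash
python3 -m creep '[[[0,-3,0,0,0,0,0],[0,-6,0,0,0,0,0],[0,-9,0,0,0,0,0],[0,-12,0,0,0,0,0],[0,-15,0,0,0,0,0]]]'
python3 -m creep '[[[0,-3,0,0,0,0,0],[0,-6,0,0,0,0,0],[0,-9,0,0,0,0,0],[0,-12,0,0,0,0,0],[0,-15,0,0,0,0,0]]]'
python3 - <<'E'
from h import *
where(-.0295,-.06)
w=ctrl.get_image("side")[170:290,220:380,::-1];cv2.imwrite("pics/w5.png",cv2.resize(w,(640,480)))
E
```

```text
time: 9.45
position: [0.4969, -0.0623, 0.0474]
tool_rot: [-0.387, -3.117, 0.0]
ft_force: [-2.6, 0.8, -1.7]
grip_width: 0.005
time: 9.95
position: [0.5116, -0.066, 0.0475]
tool_rot: [-0.387, -3.118, 0.0]
ft_force: [-2.6, 1.4, -1.4]
grip_width: 0.012
t 9.95 jig [-0.0675 -0.0601] z 0.04751338888910834 F jig [-2.8992  0.7487] -1.3532515802310574 yaw rel -0.004050521256510425 grip 0.012062453188809826
go mm [-38.025    0.2278  -0.0028]
```

View pics/w5.png

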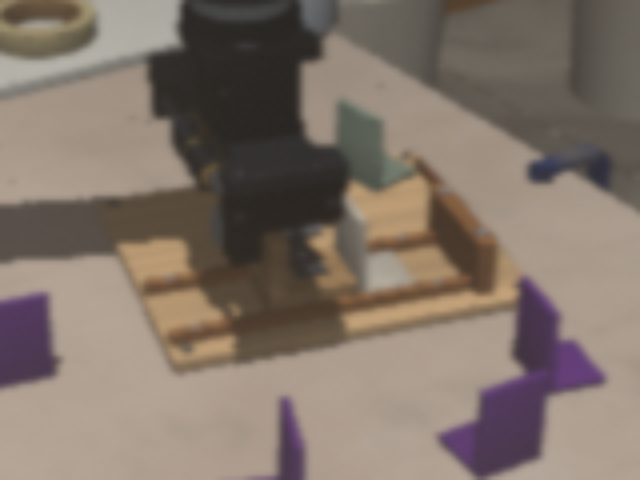

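The side view shows the slide well forward, and the roller has passed the cam (the force stays at friction level). The tile stands upright at (355,245) with about 40 mm to go. I'll continue, slowing near the end.

```bash
python3 -m creep '[[[0,-3,0,0,0,0,0],[0,-6,0,0,0,0,0],[0,-9,0,0,0,0,0],[0,-12,0,0,0,0,0],[0,-15,0,0,0,0,0]]]'
python3 -m creep '[[[0,-3,0,0,0,0,0],[0,-6,0,0,0,0,0],[0,-9,0,0,0,0,0],[0,-12,0,0,0,0,0],[0,-15,0,0,0,0,0]]]'
python3 -m creep '[[[0,-1,0,0,0,0,0],[0,-2,0,0,0,0,0],[0,-3,0,0,0,0,0],[0,-4,0,0,0,0,0],[0,-5,0,0,0,0,0]]]'
python3 -c "from h import *;where(-.0295,-.06)"
```

```text
time: 10.5
position: [0.5263, -0.0697, 0.0477]
tool_rot: [0.387, 3.117, 0.0]
ft_force: [-3.3, 0.6, -0.5]
grip_width: 0.006
time: 11.0
position: [0.5409, -0.0733, 0.0477]
tool_rot: [0.387, 3.117, 0.0]
ft_force: [-3.5, 0.9, 0.7]
grip_width: 0.009
time: 11.5
position: [0.5453, -0.0744, 0.0476]
tool_rot: [-0.387, -3.117, -0.0]
ft_force: [-6.2, 0.6, 4.8]
grip_width: 0.004
t 11.5 jig [-0.0328 -0.0602] z 0.04763463177359288 F jig [-6.1215 -0.936 ] 4.7860565798022865 yaw rel -0.004097908696203106 grip 0.003765173336328082
go mm [-3.3264  0.2165 -0.0012]
```

Force is starting to rise, so I'll press on gently.

```bash
python3 -m creep '[[[0,-1,0,0,0,0,0],[0,-2,0,0,0,0,0],[0,-3,0,0,0,0,0],[0,-3,0,0,0,0,0]]]'
python3 -c "from h import *;where(-.0295,-.06)"
python3 -m creep '[[[0,-1,0,0,0,0,0],[0,-2,0,0,0,0,0],[0,-2,0,0,0,0,0]]]'
python3 -c "from h import *;where(-.0295,-.06)"
```

```text
time: 11.9
position: [0.5453, -0.0744, 0.0472]
tool_rot: [-0.386, -3.111, -0.002]
ft_force: [-11.8, 2.7, 7.7]
grip_width: 0.003
t 11.9 jig [-0.0328 -0.0601] z 0.04722518326820309 F jig [-12.0644  -0.1849] 7.716604052415546 yaw rel -0.003975390659444328 grip 0.0032878999875639546
go mm [-3.3466  0.1355 -0.0236]
time: 12.2
position: [0.5453, -0.0743, 0.0471]
tool_rot: [-0.385, -3.106, -0.004]
ft_force: [-17.1, 3.8, 14.0]
grip_width: 0.003
t 12.2 jig [-0.0329 -0.0601] z 0.04713534250128524 F jig [-17.4754  -0.4304] 14.049653333085 yaw rel -0.003913186325574497 grip 0.003432332599556716
go mm [-3.3645  0.1045 -0.0388]
```

It stopped hard with the face at about -0.023, which matches the geometry for a seated tile. I'll back off, rise and look.

```bash
python3 -m creep '[[[0,6,0,0,0,0,0],[0,15,0,0,0,0,0],[0,25,0,0,0,0,0],[0,25,0,-40,0,0,0],[0,25,0,-80,0,0,0]]]'
python3 -m creep '[[[0,10,45,-5,0,0,0],[0,10,90,-5,0,0,0],[0,10,135,-5,0,0,0],[0,10,150,-5,0,0,0],[0,10,150,-5,0,0,0]]]'
python3 - <<'E'
from h import *
where(-.056,.089)
a=ctrl.get_image("top")[130:265,215:345,::-1];w=ctrl.get_image("side")[170:290,220:380,::-1]
cv2.imwrite("pics/w6.png",np.hstack([cv2.resize(a,(390,405)),cv2.resize(w,(410,405))]))
E
```

```text
time: 12.7
position: [0.5246, -0.0694, 0.1276]
tool_rot: [-0.387, -3.116, 0.001]
ft_force: [0.9, 1.2, 0.5]
grip_width: 0.003
time: 13.2
position: [0.553, 0.0816, 0.1324]
tool_rot: [0.378, 3.118, 0.001]
ft_force: [-0.2, 0.1, 0.9]
grip_width: 0.006
t 13.2 jig [-0.0628  0.0931] z 0.13241357573516008 F jig [-0.2381  0.0229] 0.8610868038144381 yaw rel 0.001405360724480248 grip 0.006399066410180009
go mm [-6.826  -4.1092  0.0017]
```

View pics/w6.png

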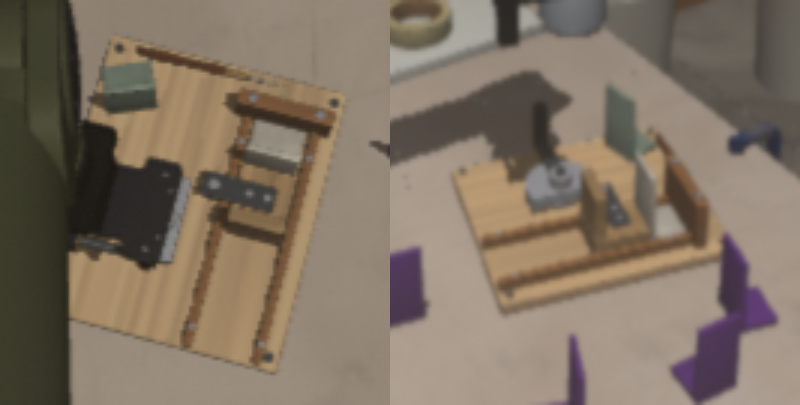

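The top view shows the slide forward with the tile between it and the fence; the roller arm is at (215,184). The side view has the tile's foot at the fence. I'll now turn the tool by 0.5 rad about tool z so the finger face suits the lever's remaining arc.

```bash
python3 -m creep '[[[0,-7,10,0,0,0,0.13],[0,-7,10,0,0,0,0.26],[0,-7,10,0,0,0,0.39],[0,-7,10,0,0,0,0.5],[0,-7,10,0,0,0,0.5]]]'
python3 - <<'E'
from h import *
R,t=jig();q=R.T@(ray("top",215+215.5/3-.5,130+184.5/3-.5,.04)[:2]-t);print("roller",q)
where(-.0553,.1034)
E
```

```text
time: 13.8
position: [0.5621, 0.0833, 0.1327]
tool_rot: [1.152, 2.922, -0.001]
ft_force: [-0.0, -1.0, -0.1]
grip_width: 0.005
roller [ 0.0122 -0.0172]
t 13.8 jig [-0.0544  0.0969] z 0.13268991839465205 F jig [ 0.2212 -1.013 ] -0.14619367237338182 yaw rel -0.5085024416498712 grip 0.005266789593298382
go mm [ 3.8995  5.2276 -0.0041]
```

```bash
python3 -m creep '[[[0,4,5,0,0,0,0],[0,4,5,20,0,0,0],[0,4,5,40,0,0,0],[0,4,5,55,0,0,0],[0,4,5,55,0,0,0]]]'
python3 -m creep '[[[0,0,0,10,0,0,0],[0,0,0,20,0,0,0],[0,0,0,31,0,0,0],[0,0,0,31,0,0,0],[0,0,0,31,0,0,0]]]'
python3 - <<'E'
from h import *
where(-.0452,.0978)
import numpy as np
R,t=jig();s=ctrl.get_state();p=R.T@(s["position"][:2]-t);psi=.5085
n=np.array([np.cos(psi),-np.sin(psi)]);ty=np.array([np.sin(psi),np.cos(psi)])
for a in np.arange(-.1,1.11,.1):
    c=np.array([-.025+.07*np.sin(a),.019+.07*np.cos(a)])-.0185*n-p
    print(round(a,2),np.round(1000*np.array([-c@n,c@ty]),1))
E
```

```text
time: 14.3
position: [0.5609, 0.0921, 0.0754]
tool_rot: [-1.144, -2.922, 0.004]
ft_force: [-0.1, -0.0, -0.6]
grip_width: 0.003
time: 14.8
position: [0.5625, 0.0926, 0.0463]
tool_rot: [-1.146, -2.925, 0.001]
ft_force: [0.1, -0.6, 0.1]
grip_width: 0.006
t 14.8 jig [-0.0562  0.1061] z 0.046314478832729655 F jig [ 0.2818 -0.5852] 0.056182824436683126 yaw rel -0.5040446973435606 grip 0.006276477534953474
go mm [-13.6751  -1.9196  -0.0007]
-0.1 [-11.2  -3.4]
0.0 [-17.1   0.3]
0.1 [-23.4   3.4]
0.2 [-29.9   5.8]
0.3 [-36.7   7.6]
0.4 [-43.6   8.7]
0.5 [-50.6   9.1]
0.6 [-57.6   8.9]
0.7 [-64.5   7.9]
0.8 [-71.3   6.2]
0.9 [-77.9   3.8]
1.0 [-84.2   0.9]
1.1 [-90.2  -2.7]
```

```bash
python3 -m creep '[[[0,-6,-2,0,0,0,0],[0,-11,-2,0,0,0,0],[0,-17,0,0,0,0,0],[0,-23,3,0,0,0,0],[0,-30,6,0,0,0,0]]]'
python3 -m creep '[[[0,-7,2,0,0,0,0],[0,-14,3,0,0,0,0],[0,-21,3,0,0,0,0],[0,-27,3,0,0,0,0],[0,-34,2,0,0,0,0]]]'
python3 -m creep '[[[0,-4,-1,0,0,0,0],[0,-8,-2,0,0,0,0],[0,-12,-3,0,0,0,0],[0,-15,-5,0,0,0,0],[0,-18,-6,0,0,0,0]]]'
python3 -c "from h import *;where()"
```

```text
time: 15.3
position: [0.589, 0.0774, 0.0466]
tool_rot: [-1.145, -2.925, -0.001]
ft_force: [-2.7, 2.2, 1.3]
grip_width: 0.006
time: 15.8
position: [0.6152, 0.0547, 0.0464]
tool_rot: [-1.146, -2.925, 0.0]
ft_force: [-1.8, 2.0, -0.2]
grip_width: 0.004
time: 16.3
position: [0.6242, 0.0382, 0.0466]
tool_rot: [1.146, 2.925, 0.0]
ft_force: [-0.9, 1.6, -0.4]
grip_width: 0.006
t 16.3 jig [0.0167 0.0681] z 0.046602925184750885 F jig [-1.2629  1.322 ] -0.3985580752854547 yaw rel -0.5041149321390019 grip 0.0060924834604669876
```

```bash
python3 -m creep '[[[0,-1,-0.5,0,0,0,0],[0,-2,-1,0,0,0,0],[0,-3,-1.5,0,0,0,0],[0,-4,-2,0,0,0,0],[0,-4,-2,0,0,0,0]]]'
python3 -m creep '[[[0,-1,-0.5,0,0,0,0],[0,-2,-1,0,0,0,0],[0,-3,-1.5,0,0,0,0],[0,-3,-1.5,0,0,0,0]]]'
python3 -c "from h import *;where()"
```

```text
time: 16.8
position: [0.6255, 0.0351, 0.0466]
tool_rot: [-1.145, -2.925, -0.001]
ft_force: [-1.5, 3.0, 1.5]
grip_width: 0.005
time: 17.2
position: [0.6255, 0.0349, 0.0465]
tool_rot: [-1.141, -2.922, -0.005]
ft_force: [-5.3, 7.8, 4.6]
grip_width: 0.004
t 17.2 jig [0.0188 0.0652] z 0.04651960252190266 F jig [-7.0678  6.3048] 4.573415911234624 yaw rel -0.5018195594785293 grip 0.0038667547771771473
```

It is blocked at (0.0188, 0.0652); at the stop I expected (0.0177, 0.0658). One more small press, then I withdraw and look.

```bash
python3 -m creep '[[[0,-1,-0.5,0,0,0,0],[0,-2,-1,0,0,0,0],[0,-2,-1,0,0,0,0]]]'
python3 -c "from h import *;where()"
python3 -m creep '[[[0,6,3,0,0,0,0],[0,15,5,0,0,0,0],[0,30,5,0,0,0,0],[0,30,5,-40,0,0,0],[0,30,5,-85,0,0,0]]]'
python3 -m creep '[[[0,0,40,-30,0,0,0],[0,0,90,-60,0,0,0],[0,0,140,-90,0,0,0],[0,0,190,-90,0,0,0],[0,0,240,-90,0,0,0]]]'
python3 -m creep '[[[0,0,20,0,0,0,0],[0,0,20,0,0,0,0],[0,0,20,0,0,0,0]]]'
python3 - <<'E'
from h import *
where()
a=ctrl.get_image("top")[130:265,215:345,::-1];w=ctrl.get_image("side")[170:290,220:380,::-1]
cv2.imwrite("pics/w7.png",np.hstack([cv2.resize(a,(390,405),interpolation=2),cv2.resize(w,(410,405))]))
E
```

```text
time: 17.5
position: [0.6256, 0.0349, 0.0465]
tool_rot: [-1.138, -2.92, -0.007]
ft_force: [-8.3, 10.9, 5.7]
grip_width: 0.002
t 17.5 jig [0.0189 0.0652] z 0.04652475394090266 F jig [-10.661    8.6241] 5.674656337335709 yaw rel -0.5005883406997139 grip 0.0023619692578224806
time: 18.0
position: [0.6067, 0.0533, 0.1305]
tool_rot: [-1.144, -2.922, 0.005]
ft_force: [1.5, 0.5, 0.9]
grip_width: 0.007
time: 18.5
position: [0.7636, 0.22, 0.224]
tool_rot: [1.145, 2.921, 0.003]
ft_force: [1.6, 1.1, 1.3]
grip_width: 0.007
time: 18.8
position: [0.7754, 0.2324, 0.2203]
tool_rot: [1.147, 2.925, -0.003]
ft_force: [-0.6, -0.6, 0.1]
grip_width: 0.008
t 18.8 jig [0.1168 0.2929] z 0.22030509568169696 F jig [-0.3975 -0.715 ] 0.13401655680356808 yaw rel -0.5046983117171282 grip 0.007833005579806141
```

View pics/w7.png

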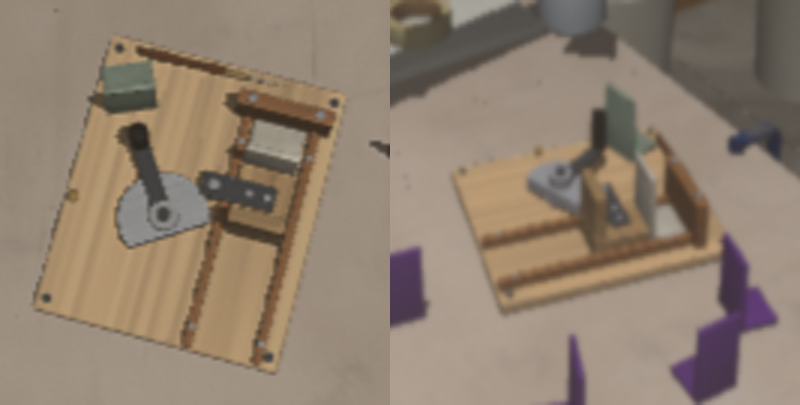

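The lever leans forward with its post at (138,135), and the cam rim sits behind the roller. The spare tile and the needle are where they were. A final numeric check, then I hand in.

Run:
```python
from h import *
R,t=jig();g=lambda u,v,z:R.T@(ray("top",215+(u+.5)/3-.5,130+(v+.5)/3-.5,z)[:2]-t)
q=g(138,133,.068);print(q,"cam",np.arctan2(q[0]+.025,q[1]-.019));print("roller",g(215,184,.04))
f=lambda n:cv2.imread(n)
a=f("pics/top0.png").astype(int);b=ctrl.get_image("top")[:,:,::-1].astype(int)
m=(abs(a-b).max(2)>40).astype(np.uint8);k,_,s,_=cv2.connectedComponentsWithStats(m);print([list(x) for x in s[1:] if x[4]>15])
ctrl.close_job()
```

```text
[0.0325 0.0561] cam 0.9977896345371362
roller [ 0.0122 -0.0172]
[[np.int32(65), np.int32(0), np.int32(64), np.int32(115), np.int32(4081)], [np.int32(116), np.int32(0), np.int32(69), np.int32(117), np.int32(3166)], [np.int32(190), np.int32(84), np.int32(7), np.int32(7), np.int32(26)], [np.int32(98), np.int32(88), np.int32(17), np.int32(12), np.int32(28)], [np.int32(165), np.int32(91), np.int32(35), np.int32(48), np.int32(586)], [np.int32(165), np.int32(100), np.int32(5), np.int32(6), np.int32(18)], [np.int32(75), np.int32(109), np.int32(151), np.int32(248), np.int32(18244)], [np.int32(86), np.int32(113), np.int32(15), np.int32(6), np.int32(40)], [np.int32(137), np.int32(123), np.int32(7), np.int32(6), np.int32(26)], [np.int32(254), np.int32(171), np.int32(36), np.int32(34), np.int32(381)], [np.int32(295), np.int32(170), np.int32(21), np.int32(18), np.int32(228)], [np.int32(292), np.int32(189), np.int32(15), np.int32(13), np.int32(113)], [np.int32(241), np.int32(203), np.int32(43), np.int32(20), np.int32(387)], [np.int32(269), np.int32(218), np.int32(36), np.int32(29), np.int32(625)], [np.int32(0), np.int32(302), np.int32(82), np.int32(53), np.int32(2680)], [np.int32(131), np.int32(356), np.int32(42), np.int32(32), np.int32(1025)], [np.int32(64), np.int32(365), np.int32(7), np.int32(20), np.int32(44)], [np.int32(195), np.int32(370), np.int32(7), np.int32(12), np.int32(43)], [np.int32(219), np.int32(371), np.int32(36), np.int32(15), np.int32(172)], [np.int32(260), np.int32(391), np.int32(15), np.int32(11), np.int32(50)], [np.int32(105), np.int32(402), np.int32(6), np.int32(6), np.int32(19)], [np.int32(201), np.int32(411), np.int32(13), np.int32(9), np.int32(84)]]
the job is handed in; nothing more can be done
```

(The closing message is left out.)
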